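# Free the jammed soap divider and lay both parts in their trays

## Robot

A 6-joint arm with a two-finger parallel gripper is mounted at the origin on the work surface. World frame = base frame: x ahead of the robot, y to its left, z up, the work surface at z = 0. Lengths are in m, angles in degrees, forces in N, time in s.
With the tool pointing down it reaches from about 0.4 to 0.825 m from the base axis. Payload 7 kg.
Tool frame: the origin (TCP) lies at the very end of the fingers, on their centre line; the grasp point (between the pads) lies 19 mm behind it; z points along the fingers, y is the line along which they close (so a half turn about z gives the same grasp; the last joint's range is limited). The gripper opens to 88 mm and grips with 3 to 60 N. Pads are 19 mm wide; open, the fingers measure 130 mm over their backs; the gripper's body (78 mm by 193 mm) begins 47 mm behind the grasp point.
Start: joints at [-56.488, 20.546, 0.682, 0, -70.136, -16.507], TCP at [0.197, -0.645, 0.227] pointing down, gripper open.
Joint ranges: [-176.03, 176.03], [-82.01, 121.73], [-58.28, 71.71], [-173.87, 95.51], [-174.79, -0.11], [-173.66, 173.66]. Speed limits (degrees/s): [136.94, 136.94, 172.46, 180, 180, 180].

## Interface

Orientations are given as [roll, pitch, yaw] about the fixed x, y, z axes, in that order (R = Rz(yaw) Ry(pitch) Rx(roll)).
In Python, from plant import ctrl gives the robot as it stands.
- The arm moves only by the tool carry_out, never from a script. Its argument "deltas" is a list that holds one entry, the list of rows, each a list of 5 numbers: the shift along the tool's x, y, z scaled (see below), then the turn about the tool's z scaled (see below), then the opening, from -1 (shut) to 1 (fully open). A call has 1 to 5 rows; each row is the pose to reach, as a shift and turn from the pose commanded when the call began, along the tool's axes at that moment, turning the shorter way round; what a row does not reach only later rows make up. The controller multiplies each number of a shift by 20 cm and each number of a turn by 2 pi rad. A row lasts 1/10 s, in which the tool goes at most 50 mm and 8.59 degrees, less where a joint would pass 70% of its speed; a pose out of reach is approached as far as the arm can. A call with a number of a shift or a turn outside -1 to 1 is refused whole. A call with a gripper value outside its range is refused whole. The fingers move at their own pace and stop on an object; the grip force is fixed at half the most. Time passes only in rows, so rows that repeat a pose let the fingers close. It gives the time, the measured TCP pose, the force, the opening and the grip force at its end, in the units of the state.
- ctrl.get_obs(): the state, without advancing time (a new reading comes with each control period).
- ctrl.snapshot(name): name is "scene" or "side" or "wrist"; returns a dict with "color" (384x512x3 uint8, red, green, blue), "camera_matrix" (3x3 intrinsics, pixels), "R" (3x3) and "t" (3): a world point X has camera coordinates R X + t. Camera axes: x right, y down, z forward; pixel columns grow to the right and rows downward; lengths in m; the calibration is good to about 2 mm. A picture is of the moment at which its call begins. There is no depth.
- ctrl.close_job(): hands the job in; it is judged then, once.
Trained networks look in a picture, given as the dict that the camera call returned (one of the last four; its "shot" number tells which), for a name from the list of things; names that differ only in an ending like _2 or _b are one class to them, and where a whole thing is asked for, a point or a joint stands for the part that bears it (a point fixed in the world has none). Each returns a list of dicts, best first, with "p" (0 to 1); they miss things now and then, are a little off and sometimes report something else, mostly with a low value. They report only what shows in the picture. A call takes as long as a camera call. They do not tell look-alikes from the thing itself.
- ctrl.search_frame(picture, name): "centre" ([column, row] in pixels, amid what is visible of it).
- ctrl.silhouettes(picture, name): "mask" (384x512 bool, what is visible of it) and "centre" ([column, row] in pixels, amid what is visible of it).
- ctrl.spot_point(picture, name): "centre" ([column, row] in pixels: a listed point, or the origin of a listed thing).
The state is a dict: "clock": time; "joint_pos": joint angles; "qvel": joint speeds; "tau": joint torques, N m; "tool_pos": TCP position; "orientation": TCP orientation; "force": force on the tool from outside, world axes, zero at the start; "moment": the same for the moment, N m; "opening": finger opening in m; "gripper_force": force on a finger pad.
Only numpy, scipy, OpenCV 4.12 (cv2) and the standard library are available. Lean on these libraries where they do the work, as an engineer would, in place of code of your own. Each camera call takes 0.05 s, during which the arm holds its last target. There are 200 camera calls.

## Task

The red-and-white divider plate is jammed on edge under the spring clamp of the wooden rack. Pick up the wooden tapping block and, holding it, knock the divider endways along its slot until it is clear of the clamp, keeping the gripper's fingers off the divider until then. Lay the divider flat with its red face up in the shallow blue tray and lay the tapping block lengthways in the narrow grey tray, both right down on the tray floor, and leave the other things where they stand.

Things in the scene. Friction and masses are not known exactly. Their poses are not given: they have to be found in the camera images.
- divider: divider plate, a board 120 x 60 x 10 mm, 85 g: one face red, the other white. Origin at its centre; x along the 120 mm, +y out of the red face, z along the 60 mm. It starts on edge in the slot (axes as the rack's; centre at rack x = -10 to -16 mm, so 6 to 12 mm stick out of the clamp). It stands by itself on edge on a level floor and tips over when its top edge is pushed over about 10 mm
- block: tapping block, pale wood with black rubber ends, 130 x 34 x 30 mm, 110 g nominal. Origin at its centre, x along the 130 mm length, z up (30 mm)
- rack: clamp rack, fixed to the table. Origin on the table below the slot; x along the slot (away from the clamp), z up. Wooden base from x = -85 to +105 mm, 90 mm wide, top at z = 12 mm; the divider stands on it (centre at z = 42 mm, top edge at 72 mm), and would topple off the end past x = +90 mm
- slot (a point): middle of the slot floor, at rack x = +30, z = 12 mm; axes as the rack's. The two wooden slot cheeks run from rack x = -15 to +100 mm, so a wide block pushed through the arch meets them at -15; each is 10 mm thick, 13 mm apart, their tops 24 mm above the slot floor
- clamp (a point): clamp: shoe's underside at rack x = -56, z = 72 mm. Black spring shoe, 16 mm along x, pressing the divider's top edge with 7 N; it rises 3 mm at most, so lifting fails. Aluminium arch around it: posts 68 mm apart inside, crossbar z = 98 to 110, knob to 120 mm. Pushed with about 5 to 20 N on its clamp end, under the shoe, the divider slides along +x; it is clear once its centre passes rack x = +14 mm
- plate_tray: shallow blue tray for the divider, fixed to the table, inner floor 134 x 76 mm, walls 6 mm thick. Origin at its underside centre, x along the 134 mm length, z up; floor at z = 4 mm, wall tops at z = 16 mm. It and the grey tray may be swapped
- block_tray: narrow grey tray for the block, fixed to the table, inner floor 144 x 44 mm, walls 6 mm thick. Origin at its underside centre, x along the 144 mm length, z up; floor at z = 4 mm, wall tops at z = 16 mm
- tape: bystander: brown tape roll lying flat, 104 mm across, 48 mm high, origin under its centre
- cutter: bystander: round steel cutter, 60 mm across, 35 mm high, origin under its centre
- jar: bystander: amber jar, 64 mm across, 100 mm high, origin under its centre
- brush: bystander: brush lying on the table beside the robot, origin at its underside
- soap: bystander: red and white soap bar lying on the table, 90 x 55 x 30 mm, origin under its centre
Mind the look-alikes: they are no part of the job. What is meant by the divider is not yellow, and is the smaller of those in its own colour. What is shaped like the block_tray but orange is not meant.

How it is judged (in metres and radians):
On the way:
1. the divider has been knocked clear of the clamp, still standing in the slot, with the block in the gripper (x of divider in the frame of rack between 0.014 and 0.1 m and y of divider in the frame of rack between -0.01 and 0.01 m and z of divider in the frame of rack between 0.036 and 0.05 m and contact force between the fingers and block above 1 N and angle between divider's own z axis and vertical below 0.2 rad), for 0.1 s.
At the end, for the whole second after the job is handed in: the divider lies flat (within 4 degrees) on the blue tray's floor, between its walls, red face up; the block lies on the grey tray's floor, between its walls; both centres within 12 mm of their tray's centre, lengthways (within 11 degrees), at rest (x of divider in the frame of plate_tray between -0.012 and 0.012 m and y of divider in the frame of plate_tray between -0.012 and 0.012 m and z of divider in the frame of plate_tray between 0.006 and 0.0125 m and angle between divider's own y axis and vertical below 0.07 rad and angle between the x axis of divider and the x axis of plate_tray, either way round below 0.2 rad and x of block in the frame of block_tray between -0.012 and 0.012 m and y of block in the frame of block_tray between -0.012 and 0.012 m and z of block in the frame of block_tray between 0.016 and 0.0235 m and angle between the x axis of block and the x axis of block_tray, either way round below 0.2 rad and linear speed of each of divider, block below 0.02 m/s); the robot touches nothing.
It fails at once if the fingers touch the divider while it is still under the clamp (x of divider in the frame of rack between -0.04 and 0.014 m and y of divider in the frame of rack between -0.015 and 0.015 m and z of divider in the frame of rack between 0.03 and 0.055 m and contact force between the fingers and divider above 0.5 N).
It fails at once if the tape roll, cutter, jar, brush or soap bar is shifted by more than 30 mm (distance of any of tape, cutter, jar, brush, soap from where it was at the start of the episode above 0.03 m).
It also fails if it takes over 72 s, if anything falls off the work surface, if the arm or the gripper's body presses on something with over 40 N, if the wrist force passes 120 N, or if a joint passes its speed limit or range.

## Working session

There is one attempt and no reset: what is moved stays moved. The work goes in short steps, Python scripts to look and compute and a tool call to move; the robot and the scene stay as the last step left them, time stands still between calls to the robot, and variables do not carry over. Pictures are saved under pics/ and viewed, at most 10 in all, crops included, and the job is handed in when it is done.

Besides the shell and the picture viewer there is one more tool, called after "Call:" as name([rows], argument=value, ...), one row to a line, values as JSON. carry_out: Moves the arm, as the interface text tells. Its arguments: {"type":"object","properties":{"deltas":{"type":"array"}},"required":["deltas"]}

```bash
mkdir -p pics; ls; python3 - <<'E'
from plant import ctrl
import cv2,numpy as np
o=ctrl.get_obs();print({k:np.round(v,3).tolist() for k,v in o.items()})
for n in("scene","side"):
    s=ctrl.snapshot(n);cv2.imwrite(f"pics/{n}0.png",cv2.resize(s["color"][:,:,::-1],(800,600)))
    print(n,np.round(s["camera_matrix"],1).tolist(),np.round(s["R"],3).tolist(),np.round(s["t"],3).tolist())
    for k in("divider","block","rack","slot","clamp","plate_tray","block_tray","tape","cutter","jar","brush","soap"):
        print(k,[(np.round(d["centre"],1).tolist(),round(d["p"],2)) for d in ctrl.spot_point(s,k)[:4]])
print(ctrl.get_obs()["clock"])
E
```

```text
pics
{'clock': 0.0, 'joint_pos': [-56.49, 20.59, 0.632, -0.021, -70.135, -16.508], 'qvel': [-0.071, 0.014, -0.007, 0.011, 0.034, -0.031], 'tau': [0.0, -58.272, 29.306, 6.997, 0.007, -0.0], 'tool_pos': [0.197, -0.645, 0.226], 'orientation': [179.905, -0.007, -163.005], 'force': [0.018, 0.339, -0.061], 'moment': [-0.02, 0.01, 0.017], 'gripper_force': 0.0, 'opening': 0.088}
scene [[462.3, 0.0, 254.8], [0.0, 462.3, 188.0], [0.0, 0.0, 1.0]] [[0.489, 0.872, -0.002], [0.468, -0.264, -0.843], [-0.736, 0.412, -0.537]] [-0.311, -0.13, 1.892]
divider [([262.0, 162.1], 0.76), ([357.8, 154.9], 0.71), ([308.2, 202.4], 0.56)]
block [([244.0, 206.1], 0.74)]
rack [([308.2, 214.0], 0.94)]
slot [([317.6, 205.2], 0.73)]
clamp [([297.7, 199.6], 0.82)]
plate_tray [([164.2, 271.5], 0.78), ([246.4, 206.7], 0.24)]
block_tray [([160.5, 235.2], 0.93)]
tape [([300.5, 183.4], 0.95), ([297.1, 201.6], 0.2)]
cutter [([264.5, 252.5], 0.87)]
jar [([348.4, 184.9], 0.8), ([160.9, 232.2], 0.15)]
brush [([261.7, 188.9], 0.72)]
soap [([296.5, 196.2], 0.71), ([109.5, 272.5], 0.56)]
side [[466.4, 0.0, 257.0], [0.0, 466.4, 189.6], [0.0, 0.0, 1.0]] [[-0.856, -0.516, 0.025], [-0.259, 0.387, -0.885], [0.447, -0.764, -0.465]] [0.454, 0.178, 1.703]
divider [([291.7, 242.3], 0.83), ([192.2, 279.4], 0.72), ([212.1, 204.6], 0.58)]
block [([265.0, 207.5], 0.59)]
rack [([210.8, 223.7], 0.7)]
slot [([206.7, 221.7], 0.77), ([270.7, 171.3], 0.61)]
clamp [([217.3, 199.3], 0.83)]
plate_tray [([272.3, 172.8], 0.74)]
block_tray [([303.6, 185.0], 0.75), ([330.9, 190.5], 0.63), ([207.8, 221.9], 0.61)]
tape [([236.2, 243.9], 0.58)]
cutter []
jar [([187.5, 257.3], 0.63)]
brush [([267.4, 227.0], 0.49)]
soap [([301.5, 162.0], 0.58)]
1.3
```

View pics/scene0.png

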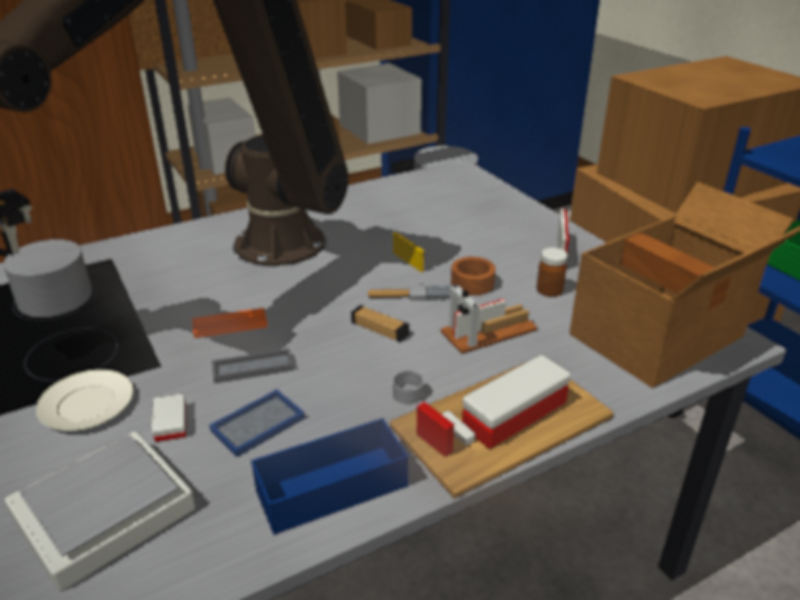

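View pics/side0.png

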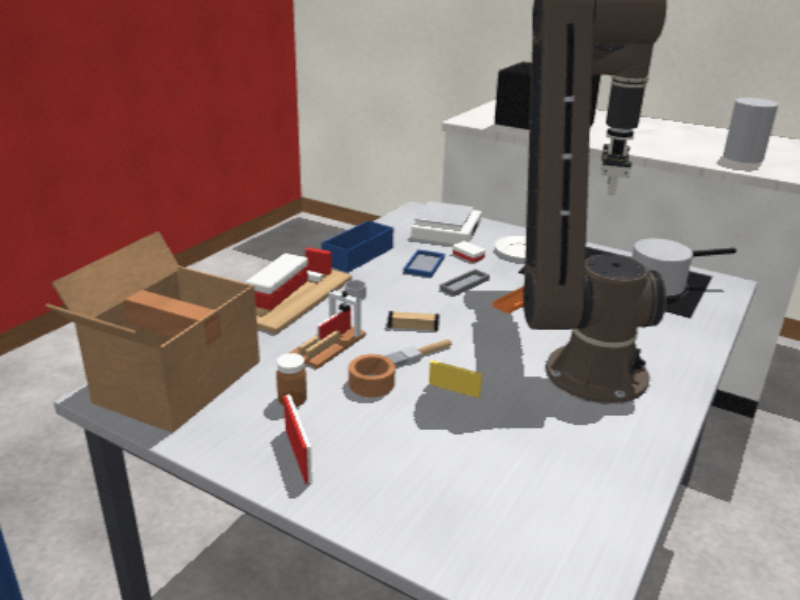

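Scene view, in native pixels (512 x 384):
- **Dividers:** there are three. The one in the rack at (308,202) is red/white and small. The yellow one at (262,162) is excluded by colour. The large red/white one at (358,155) is a look-alike. The one meant is the one in the rack.
- **Trays:** the grey narrow tray is at (161,235) and the orange look-alike at (147,207). The shallow blue tray is at (164,271).
- **Block:** at (244,206).

Next I'll triangulate these and confirm with one crop.

```bash
cat > h.py <<'E'
from plant import ctrl
import cv2,numpy as np
def onz(s,px,z):
    """pixel -> world point on plane of height z"""
    d=s["R"].T@np.linalg.solve(s["camera_matrix"],[px[0],px[1],1.]);c=-s["R"].T@s["t"]
    return c+d*(z-c[2])/d[2]
def proj(s,X):
    p=s["camera_matrix"]@(s["R"]@np.asarray(X,float)+s["t"]);return p[:2]/p[2]
def pts(s,k,z,f="spot_point"):
    return [(np.round(onz(s,d["centre"],z),4).tolist(),round(d["p"],2)) for d in getattr(ctrl,f)(s,k)[:4]]
E
python3 - <<'E'
from h import *
Z=dict(divider=.042,block=.015,rack=0,slot=.012,clamp=.072,plate_tray=0,block_tray=0,tape=0,cutter=0,jar=0,brush=0,soap=0)
ims=[]
for n in("scene","side"):
    s=ctrl.snapshot(n);print(n,-s["R"].T@s["t"])
    for k,z in Z.items(): print(k,pts(s,k,z))
    for k in("plate_tray","block_tray","block"):
        for d in ctrl.silhouettes(s,k)[:2]:
            m=d["mask"].astype(np.uint8);c=max(cv2.findContours(m,0,1)[0],key=len)[:,0]
            z={"block":.015}.get(k,.016);w=np.array([onz(s,p,z)[:2] for p in c],np.float32)
            r=cv2.minAreaRect(w*1000);print(" sil",k,round(d["p"],2),np.round(r[0],1),np.round(r[1],1),round(r[2],1))
    u,v=(250,150) if n=="scene" else (165,165)
    ims.append(cv2.resize(s["color"][v:v+100,u:u+130,::-1],(780,600),interpolation=2)[:, :])
cv2.imwrite("pics/crop.png",cv2.resize(np.hstack(ims),(800,308*1)))
s=ctrl.snapshot("wrist");print("wrist",np.round(-s["R"].T@s["t"],3),np.round(s["R"],2).tolist(),np.round(s["camera_matrix"][0],0))
E
```

```text
scene [ 1.60517494 -0.54264102  0.9059107 ]
divider [([0.5826, 0.2277, 0.042], 0.61), ([0.4031, 0.6097, 0.042], 0.57), ([0.2455, 0.2346, 0.042], 0.57)]
block [([0.4751, 0.0569, 0.015], 0.66)]
rack [([0.5996, 0.2299, 0.0], 0.62)]
slot []
clamp [([0.6018, 0.1708, 0.072], 0.6), ([0.6997, -0.3064, 0.072], 0.2)]
plate_tray [([0.6205, -0.2844, 0.0], 0.9)]
block_tray [([0.4546, -0.2376, 0.0], 0.91), ([0.2875, -0.2255, 0.0], 0.56)]
tape [([0.4043, 0.328, 0.0], 0.68)]
cutter [([0.6883, -0.0045, 0.0], 0.92)]
jar [([0.5167, 0.4656, 0.0], 0.8)]
brush [([0.3865, 0.171, 0.0], 0.59)]
soap [([0.5383, -0.4261, 0.0], 0.86), ([0.4577, -0.2383, 0.0], 0.59)]
 sil plate_tray 0.55 [ 633.5 -290. ] [104.1 151.9] 13.3
 sil block_tray 0.87 [ 472.8 -244.4] [159.3  82. ] 75.4
 sil block_tray 0.83 [ 307.2 -236.6] [152.6  78.5] 75.4
 sil block 0.95 [466.   45.5] [156.4  68.9] 25.3
side [-0.32603907  1.46708114  0.93788233]
divider [([0.403, 0.6011, 0.042], 0.94), ([0.5999, 0.2015, 0.042], 0.81), ([0.241, 0.2616, 0.042], 0.56)]
block [([0.4877, 0.0508, 0.015], 0.84)]
rack [([0.587, 0.2474, 0.0], 0.83)]
slot [([0.5992, 0.252, 0.012], 0.88)]
clamp [([0.5975, 0.1722, 0.072], 0.97)]
plate_tray [([0.6172, -0.2758, 0.0], 0.51)]
block_tray [([0.3035, -0.2465, 0.0], 0.6), ([0.4547, -0.2386, 0.0], 0.58)]
tape []
cutter [([0.6856, 0.0127, 0.0], 0.57)]
jar [([0.521, 0.4736, 0.0], 0.86)]
brush [([0.3911, 0.1719, -0.0], 0.63)]
soap [([0.5591, -0.425, -0.0], 0.53)]
 sil plate_tray 0.87 [ 618.1 -279.6] [ 94.2 184.2] 13.4
 sil block_tray 0.7 [ 296.7 -205.2] [148.5  71.7] 80.2
 sil block_tray 0.5 [ 457.9 -227.4] [179.4  78.4] 77.4
wrist [ 0.124 -0.668  0.384] [[-0.29, 0.96, -0.0], [0.92, 0.28, 0.29], [0.27, 0.08, -0.96]] [324.   0. 256.]
```

View pics/crop.png

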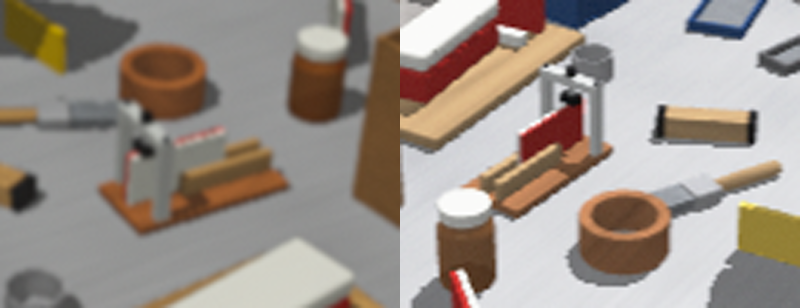

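The crop confirms the choice: the small red/white plate stands under the clamp with its red face towards -x. The larger look-alike is off at the right edge. I'll move over the trays for a wrist view.

Call:
carry_out([
  [[-0.72, 0.45, 0, 0, 1], [-0.72, 0.45, 0, 0, 1], [-0.72, 0.45, 0, 0, 1], [-0.72, 0.45, 0, 0, 1]],
])

```text
clock: 3.35
tool_pos: [0.3108, -0.5147, 0.227]
orientation: [-180.0, 0.0, -162.9]
force: [0.2, -1.0, -0.6]
opening: 0.0875
gripper_force: 0.0
```

Call:
carry_out([
  [[-0.72, 0.45, 0, 0, 1], [-0.72, 0.45, 0, 0, 1], [-0.72, 0.45, 0, 0, 1], [-0.72, 0.45, 0, 0, 1]],
])

```text
clock: 3.75
tool_pos: [0.4224, -0.3864, 0.2269]
orientation: [-180.0, 0.1, -162.9]
force: [0.5, -0.1, 0.2]
opening: 0.0877
gripper_force: 0.0
```

Call:
carry_out([
  [[-0.72, 0.45, 0, 0, 1], [-0.72, 0.45, 0, 0, 1], [-0.72, 0.45, 0, 0, 1], [-0.72, 0.45, 0, 0, 1], [-0.72, 0.45, 0, 0, 1]],
])

```text
clock: 4.25
tool_pos: [0.5333, -0.2588, 0.2264]
orientation: [180.0, 0.0, -162.8]
force: [0.4, -1.4, -0.2]
opening: 0.0876
gripper_force: 0.0
```

```bash
cat >> h.py <<'E'
def rects(s,k,z):
    out=[]
    for d in ctrl.silhouettes(s,k)[:3]:
        c=max(cv2.findContours(d["mask"].astype(np.uint8),0,1)[0],key=len)[:,0]
        w=np.array([onz(s,p,z)[:2] for p in c],np.float32)*1000
        (c,(a,b),t)=cv2.minAreaRect(w)
        if a<b: a,b,t=b,a,t+90
        out.append((np.round(c,1).tolist(),round(a),round(b),round(t,1),round(d["p"],2)))
    return out
def obs():
    o=ctrl.get_obs();print({k:np.round(o[k],4).tolist() for k in("clock","tool_pos","orientation","joint_pos","force","opening","gripper_force")})
def shot(n,f):
    s=ctrl.snapshot(n);cv2.imwrite(f"pics/{f}.png",cv2.resize(s["color"][:,:,::-1],(800,600)));return s
E
python3 - <<'E'
from h import *
obs();s=shot("wrist","w1")
for k in("plate_tray","block_tray"):
    print(k,pts(s,k,0),rects(s,k,.016),rects(s,k,0.0))
E
```

```text
{'clock': 4.25, 'tool_pos': [0.5333, -0.2588, 0.2264], 'orientation': [179.9969, 0.0039, -162.8033], 'joint_pos': [-7.0124, 12.8699, -10.0931, -0.0048, -67.0347, -65.789], 'force': [0.4313, -1.4203, -0.192], 'opening': 0.0876, 'gripper_force': 0.0}
plate_tray [([0.6265, -0.2927, 0.0], 0.74)] [([623.9, -289.3], 146, 93, 103.1, 0.71)] [([631.0, -289.6], 152, 97, 103.1, 0.71)]
block_tray [([0.4673, -0.2436, 0.0], 0.79)] [([466.3, -241.3], 156, 57, 76.2, 0.94)] [([466.6, -239.6], 163, 59, 76.2, 0.94)]
```

View pics/w1.png

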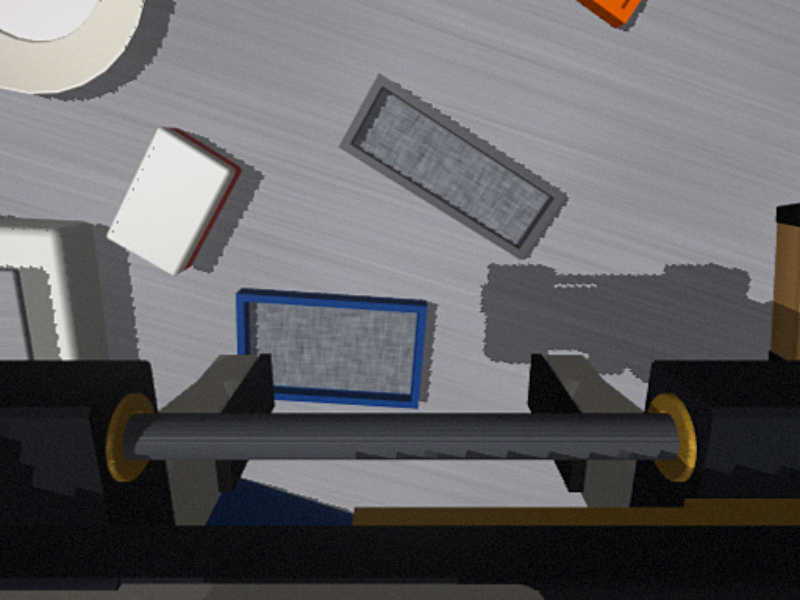

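The wrist view shows the blue tray with corners at about (238,290), (427,302) and (417,407), the grey tray centred at about (455,167), and the block at the right edge. Grey tray size fits (156x57). I'll refine the blue tray from its corners and head to the block.

```bash
python3 - <<'E'
from h import *
s=ctrl.snapshot("wrist")
c=[onz(s,np.array(p)/1.5625,.016)[:2] for p in((238,290),(427,302),(417,407))]
print(np.linalg.norm(c[0]-c[1]),np.linalg.norm(c[1]-c[2]),(c[0]+c[2])/2,np.degrees(np.arctan2(*(c[1]-c[0])[::-1])))
E
```

```text
0.14356411977553113 0.0896859874800815 [ 0.62244961 -0.29204738] 103.12475507726381
```

Call:
carry_out([
  [[-0.18, 0.8, 0, -0.03, 1], [-0.18, 0.8, 0, -0.03, 1], [-0.18, 0.8, 0, -0.03, 1], [-0.18, 0.8, 0, -0.03, 1]],
])

```text
clock: 5.05
tool_pos: [0.5186, -0.0947, 0.227]
orientation: [180.0, 0.1, -152.1]
force: [0.2, 0.9, 0.1]
opening: 0.0872
gripper_force: 0.0
```

Call:
carry_out([
  [[-0.18, 0.7, 0, 0, 1], [-0.18, 0.7, 0, 0, 1], [-0.18, 0.7, 0, 0, 1], [-0.18, 0.7, 0, 0, 1], [-0.18, 0.7, 0, 0, 1]],
])

```text
clock: 5.55
tool_pos: [0.4856, 0.0438, 0.2269]
orientation: [-180.0, 0.0, -152.1]
force: [0.6, -0.4, -0.3]
opening: 0.0879
gripper_force: 0.0
```

```bash
python3 - <<'E'
from h import *
obs();s=shot("wrist","w2")
print(pts(s,"block",.015),rects(s,"block",.03),rects(s,"block",.015))
for k,z in dict(rack=0,slot=.012,clamp=.072,divider=.042,cutter=0).items(): print(k,pts(s,k,z))
E
```

```text
{'clock': 5.55, 'tool_pos': [0.4856, 0.0438, 0.2269], 'orientation': [-179.9932, 0.0309, -152.0716], 'joint_pos': [28.3239, 2.6121, -22.2464, 0.0077, -65.1106, -90.3988], 'force': [0.6118, -0.3776, -0.3356], 'opening': 0.0879, 'gripper_force': 0.0}
[([0.4726, 0.0463, 0.015], 0.87)] [([470.0, 45.3], 130, 35, 26.4, 0.98), ([470.3, -202.8], 104, 57, 76.0, 0.33)] [([472.2, 46.9], 136, 36, 26.4, 0.98), ([472.6, -211.7], 108, 60, 76.0, 0.33)]
rack [([0.591, 0.2308, -0.0], 0.92)]
slot [([0.5941, 0.2602, 0.012], 0.91)]
clamp []
divider [([0.5912, 0.2168, 0.042], 0.86)]
cutter []
```

View pics/w2.png

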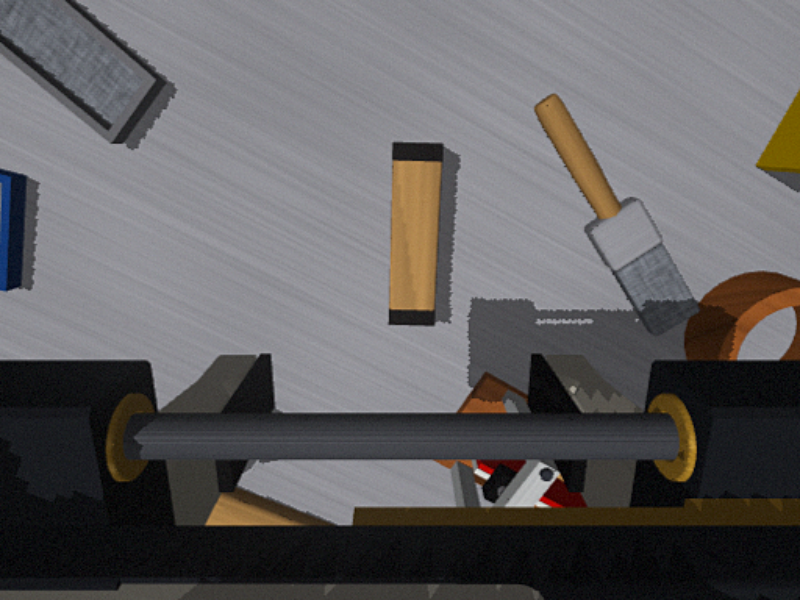

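The block is centred at (415,233) in the view and measures 130 x 35 mm at yaw 26.4°, which matches its given size. I'll grasp it 25 mm behind centre, with the tips 15 mm up so they stay above the tray walls later.

Call:
carry_out([
  [[0.19, 0.0475, 0.7, 0.0042, 1], [0.19, 0.0475, 0.7, 0.0042, 1], [0.19, 0.0475, 0.7, 0.0042, 1], [0.19, 0.0475, 0.7, 0.0042, 1]],
])

```text
clock: 6.4
tool_pos: [0.4425, 0.0315, 0.082]
orientation: [180.0, -0.6, -153.8]
force: [0.6, -0.1, 0.8]
opening: 0.0877
gripper_force: 0.0
```

Call:
carry_out([
  [[0, 0, 0.2, 0, 1], [0, 0, 0.36, 0, 1], [0, 0, 0.36, 0, 1], [0, 0, 0.36, 0, -1], [0, 0, 0.36, 0, -1]],
])

```text
clock: 6.9
tool_pos: [0.4494, 0.0346, 0.0166]
orientation: [-180.0, 0.2, -153.7]
force: [0.0, 0.1, 0.6]
opening: 0.077
gripper_force: 0.0
```

Call:
carry_out([
  [[0, 0, 0, 0, -1], [0, 0, 0, 0, -1], [0, 0, 0, 0, -1], [0, 0, 0, 0, -1], [0, 0, 0, 0, -1]],
])

```text
clock: 7.4
tool_pos: [0.4477, 0.0339, 0.0147]
orientation: [180.0, 0.0, -153.7]
force: [-0.5, 0.3, 0.9]
opening: 0.0374
gripper_force: 0.0
```

Call:
carry_out([
  [[0, 0, 0, 0, -1], [0, 0, 0, 0, -1], [0, 0, 0, 0, -1]],
])

```text
clock: 7.7
tool_pos: [0.4476, 0.0339, 0.0146]
orientation: [-180.0, -0.0, -153.7]
force: [-2.2, 0.4, 3.7]
opening: 0.0334
gripper_force: 30.0
```

Call:
carry_out([
  [[0, 0, -0.25, 0, -1], [0, 0, -0.5, 0, -1], [0, 0, -0.5, -0.0238, -1], [0, 0, -0.5, -0.0476, -1], [0, 0, -0.5, -0.07, -1]],
])

```text
clock: 8.2
tool_pos: [0.4475, 0.0339, 0.1148]
orientation: [-180.0, 0.0, -128.2]
force: [-0.3, 0.2, -1.0]
opening: 0.0336
gripper_force: 30.0
```

```bash
python3 - <<'E'
from h import *
obs()
P={}
for i in range(4):
  for n in("scene","side"):
    s=ctrl.snapshot(n);M=s["camera_matrix"]@np.c_[s["R"],s["t"]]
    for k in("rack","slot","clamp","divider"):
        for d in ctrl.spot_point(s,k):
            if d["p"]>.4 and np.linalg.norm(d["centre"]-proj(s,(.597,.21,.04)))<25: P.setdefault(k,[]).append((M,d["centre"],n)); break
for k,v in P.items():
    A=np.vstack([[c[0]*M[2]-M[0],c[1]*M[2]-M[1]] for M,c,_ in v]);x=np.linalg.svd(A)[2][-1]
    print(k,np.round(x[:3]/x[3],4),[n[1] for *_,n in v])
    z=dict(rack=0,slot=.012,clamp=.072,divider=.042)[k]
    for n in("scene","side"):
        q=[c for M,c,m in v if m==n]
        if q:
            s=ctrl.snapshot(n);print("  ",n,[np.round(onz(s,c,z)[:2],4).tolist() for c in q])
E
```

```text
{'clock': 8.2, 'tool_pos': [0.4475, 0.0339, 0.1148], 'orientation': [-179.9986, 0.0405, -128.1764], 'joint_pos': [29.6182, 5.374, -35.75, -0.0186, -48.838, -67.7823], 'force': [-0.2522, 0.1714, -1.0308], 'opening': 0.0336, 'gripper_force': 29.9816}
rack [ 0.5899  0.2402 -0.0069] ['c', 'i', 'c', 'i', 'c', 'i', 'c', 'i']
   scene [[0.5896, 0.232], [0.6083, 0.2258], [0.5928, 0.2342], [0.5871, 0.2382]]
   side [[0.5884, 0.2422], [0.5788, 0.2515], [0.5826, 0.2643], [0.5899, 0.2511]]
slot [0.5863 0.2695 0.0182] ['c', 'i', 'c', 'i', 'c', 'i', 'c', 'i']
   scene [[0.5885, 0.2704], [0.5888, 0.2806], [0.591, 0.2761], [0.5666, 0.2841]]
   side [[0.5866, 0.2628], [0.5943, 0.2452], [0.5843, 0.2647], [0.5937, 0.2544]]
clamp [0.5885 0.1773 0.0621] ['c', 'i', 'c', 'i', 'c', 'i', 'c', 'i']
   scene [[0.5975, 0.1702], [0.6005, 0.164], [0.594, 0.1733], [0.6081, 0.167]]
   side [[0.5757, 0.1959], [0.5882, 0.1814], [0.5857, 0.1883], [0.5637, 0.2038]]
divider [0.5802 0.2344 0.0395] ['c', 'i', 'c', 'i', 'c', 'i', 'c', 'i']
   scene [[0.5805, 0.2324], [0.5883, 0.2258], [0.5847, 0.2315], [0.5738, 0.2338]]
   side [[0.5877, 0.2237], [0.6011, 0.1985], [0.5394, 0.3124], [0.5879, 0.2175]]
```

Call:
carry_out([
  [[0, 0, -0.25, -0.0238, -1], [-0.25, 0.04, -0.5, -0.0476, -1], [-0.5, 0.08, -0.65, -0.07, -1], [-0.75, 0.12, -0.65, -0.09, -1], [-0.75, 0.12, -0.65, -0.106, -1]],
])

```text
clock: 11.1
tool_pos: [0.5242, 0.1692, 0.2462]
orientation: [-179.8, 0.1, -90.0]
force: [-0.2, -1.3, -1.4]
opening: 0.0338
gripper_force: 30.0
```

Call:
carry_out([
  [[-0.225, -0.125, 0, 0, -1], [-0.45, -0.25, 0, 0, -1], [-0.675, -0.375, 0, 0, -1], [-0.675, -0.375, 0, 0, -1], [-0.675, -0.375, 0, 0, -1]],
])

```text
clock: 11.6
tool_pos: [0.5981, 0.3019, 0.2427]
orientation: [179.9, -0.1, -90.3]
force: [-0.8, -1.2, -0.9]
opening: 0.0337
gripper_force: 30.0
```

```bash
python3 - <<'E'
from h import *
obs();s=shot("wrist","w3")
np.savez("w3.npz",**{k:s[k] for k in("camera_matrix","R","t")})
for k,z in dict(rack=0,slot=.012,clamp=.072,divider=.042).items(): print(k,pts(s,k,z))
print(rects(s,"rack",.012))
E
```

```text
{'clock': 11.6, 'tool_pos': [0.5981, 0.3019, 0.2427], 'orientation': [179.882, -0.1003, -90.2798], 'joint_pos': [43.41, 19.6688, 1.5014, -0.0095, -71.9871, -43.687], 'force': [-0.8388, -1.238, -0.9449], 'opening': 0.0337, 'gripper_force': 29.9849}
rack [([0.5948, 0.2331, 0.0], 0.89)]
slot [([0.5943, 0.2629, 0.012], 0.75)]
clamp [([0.5923, 0.18, 0.072], 0.6)]
divider [([0.5927, 0.2187, 0.042], 0.81), ([0.5925, 0.1775, 0.042], 0.21)]
[([590.4, 233.0], 166, 116, 87.2, 0.94), ([592.6, 234.5], 108, 13, 87.3, 0.32)]
```

View pics/w3.png

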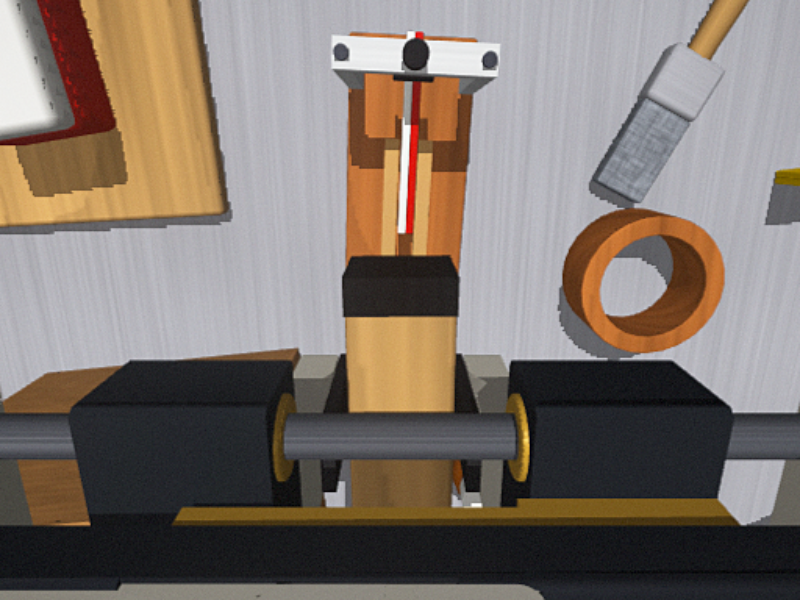

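The wrist view shows the arch crossbar at (415,52), the divider's top edge from about (407,232) to (416,34) with red facing -x, and the cheeks at columns 390 and 422. I'll compute the rack axis from those.

```bash
python3 - <<'E'
from h import *
s=dict(np.load("w3.npz"))
for n,p,z in(("div +end",(406,232),.072),("div at arch",(411.5,118),.072),("div -end",(416,34),.072),("bar L",(332,45),.11),("bar R",(498,55),.11),("knob",(415,52),.12),("cheekR a",(431,250),.036),("cheekR b",(433,142),.036),("cheekL b",(385,152),.036),("cheekL a",(382,250),.036),("baseR",(470,97),.012),("baseR2",(460,250),.012),("baseL",(348,97),.012),("baseL2",(345,250),.012)):
    print(n,np.round(onz(s,np.array(p)/1.5625,z)*1000,1))
E
```

```text
div +end [594.8 278.8  72. ]
div at arch [591.3 208.5  72. ]
div -end [588.7 161.9  72. ]
bar L [633.8 174.1 110. ]
bar R [546.9 179.3 110. ]
knob [590.7 179.3 120. ]
cheekR a [576.1 298.1  36. ]
cheekR b [575.7 222.4  36. ]
cheekL b [608.8 228.9  36. ]
cheekL a [612.  297.9  36. ]
baseR [548.  191.5  12. ]
baseR2 [552.  303.1  12. ]
baseL [635.5 191.1  12. ]
baseL2 [641.7 302.6  12. ]
```

Rack frame: origin (593.3, 232.8) mm, yaw 87°, with the divider centre at rack x ≈ -14, inside the stated range. Block front face is 90 mm ahead of the TCP. I'll line it up behind the divider.

Call:
carry_out([
  [[0.25, 0.02, 0, 0.0075, -1], [0.5, 0.04, 0, 0.0075, -1], [0.75, 0.066, 0, 0.0075, -1], [0.75, 0.066, 0, 0.0075, -1]],
])

```text
clock: 12.3
tool_pos: [0.5827, 0.1456, 0.2461]
orientation: [-179.9, 0.0, -93.3]
force: [0.1, 1.7, -0.4]
opening: 0.0339
gripper_force: 30.0
```

Call:
carry_out([
  [[0.25, -0.01, 0, 0, -1], [0.52, -0.024, 0, 0, -1], [0.52, -0.024, 0, 0, -1], [0.52, -0.024, 0.2, 0, -1], [0.52, -0.024, 0.4, 0, -1]],
])

```text
clock: 12.8
tool_pos: [0.5841, 0.0463, 0.1657]
orientation: [-179.7, 0.1, -93.1]
force: [0.7, 0.4, -2.4]
opening: 0.0338
gripper_force: 30.0
```

Call:
carry_out([
  [[0, 0, 0.25, 0, -1], [0, 0, 0.5, 0, -1], [0, 0, 0.62, 0, -1], [0, 0, 0.62, 0, -1], [0, 0, 0.62, 0, -1]],
])

```text
clock: 13.3
tool_pos: [0.5839, 0.0469, 0.0416]
orientation: [-180.0, -0.0, -93.0]
force: [0.9, 0.8, -0.2]
opening: 0.0338
gripper_force: 30.0
```

```bash
python3 - <<'E'
from h import *
obs()
ims=[]
for n in("scene","side"):
    s=ctrl.snapshot(n);u,v=proj(s,(.59,.15,.05)).astype(int)
    ims.append(cv2.resize(s["color"][v-40:v+40,u-40:u+40,::-1],(400,400),interpolation=2))
cv2.imwrite("pics/c4.png",np.hstack(ims))
E
```

```text
{'clock': 13.3, 'tool_pos': [0.5839, 0.0469, 0.0416], 'orientation': [-179.9561, -0.0092, -93.0228], 'joint_pos': [23.7223, 22.6785, -23.482, 0.0404, -43.8045, -26.7742], 'force': [0.9036, 0.771, -0.2133], 'opening': 0.0338, 'gripper_force': 29.9849}
```

View pics/c4.png

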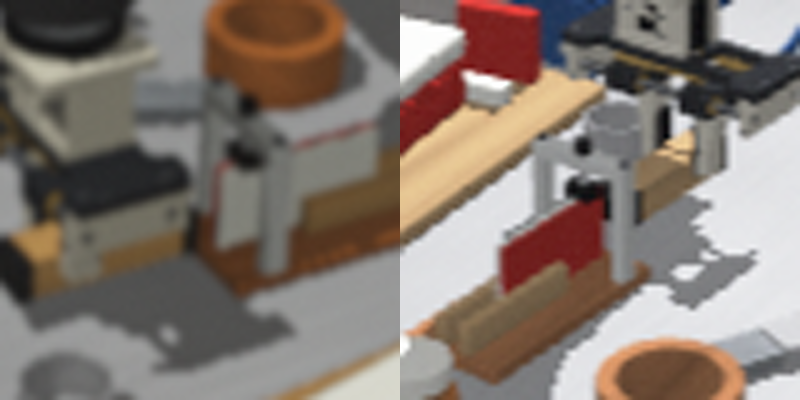

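The block is aligned behind the divider's clamp end, below the shoe. I'll push 60 mm slowly.

Call:
carry_out([
  [[-0.04, 0, 0, 0, -1], [-0.08, 0, 0, 0, -1], [-0.12, 0, 0, 0, -1], [-0.15, 0, 0, 0, -1], [-0.18, 0, 0, 0, -1]],
])

```text
clock: 13.9
tool_pos: [0.5843, 0.0812, 0.041]
orientation: [179.9, -0.2, -93.0]
force: [-0.3, -13.8, 5.8]
opening: 0.0337
gripper_force: 30.0
```

Call:
carry_out([
  [[-0.03, 0, 0, 0, -1], [-0.06, 0, 0, 0, -1], [-0.09, 0, 0, 0, -1], [-0.12, 0, 0, 0, -1], [-0.12, 0, 0, 0, -1]],
])

```text
clock: 14.4
tool_pos: [0.5868, 0.1079, 0.0408]
orientation: [-180.0, 0.0, -93.0]
force: [0.6, -1.0, -0.8]
opening: 0.0336
gripper_force: 30.0
```

```bash
python3 - <<'E'
from h import *
obs()
ims=[]
for n in("scene","side"):
    s=ctrl.snapshot(n);print(pts(s,"divider",.042));u,v=proj(s,(.595,.21,.05)).astype(int)
    ims.append(cv2.resize(s["color"][v-40:v+40,u-40:u+40,::-1],(400,400),interpolation=2))
cv2.imwrite("pics/c5.png",np.hstack(ims))
E
```

```text
{'clock': 14.4, 'tool_pos': [0.5868, 0.1079, 0.0408], 'orientation': [-179.9585, 0.0314, -92.9915], 'joint_pos': [29.1705, 23.5579, -22.0766, -0.0064, -44.3137, -32.1574], 'force': [0.5752, -1.0133, -0.7936], 'opening': 0.0336, 'gripper_force': 29.985}
[([0.2602, 0.2301, 0.042], 0.73), ([0.3825, 0.6108, 0.042], 0.66), ([0.5847, 0.2726, 0.042], 0.59)]
[([0.3947, 0.6159, 0.042], 0.75), ([0.2285, 0.2791, 0.042], 0.72), ([0.6025, 0.2444, 0.042], 0.52)]
```

View pics/c5.png

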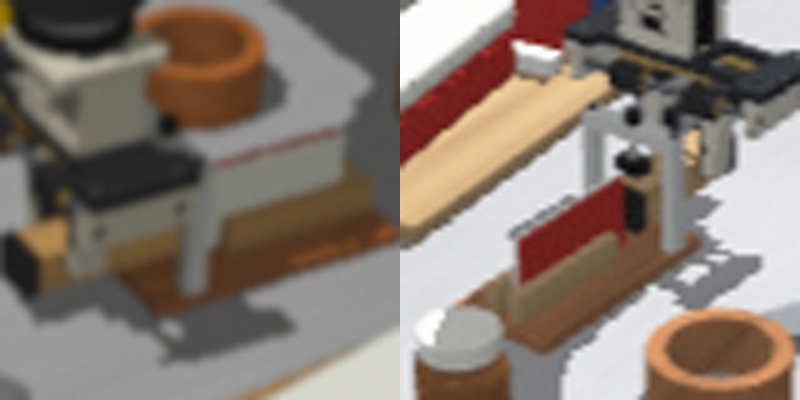

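The divider now stands out of the clamp: red/white, upright in the slot, centre near rack x ≈ +25, with the shoe dropped behind it. I'll push 8 mm more for margin, back out, lift, and head to the grey tray.

Call:
carry_out([
  [[-0.02, 0, 0, 0, -1], [-0.04, 0, 0, 0, -1], [-0.04, 0, 0, 0, -1], [-0.04, 0, 0, 0, -1]],
])

```text
clock: 15.0
tool_pos: [0.5869, 0.1149, 0.0405]
orientation: [-180.0, 0.0, -93.0]
force: [-0.5, -0.5, -1.8]
opening: 0.034
gripper_force: 30.0
```

Call:
carry_out([
  [[0.1, 0, 0, 0, -1], [0.25, 0, 0, 0, -1], [0.4, 0, 0, 0, -1], [0.5, 0, 0, 0, -1], [0.5, 0, 0, 0, -1]],
])

```text
clock: 15.5
tool_pos: [0.5809, 0.0126, 0.0405]
orientation: [180.0, -0.0, -93.2]
force: [0.3, 0.1, -1.0]
opening: 0.0339
gripper_force: 30.0
```

Call:
carry_out([
  [[0, 0, -0.25, 0, -1], [0, 0, -0.5, 0, -1], [0.2, 0.07, -0.6, 0, -1], [0.4, 0.15, -0.6, 0, -1], [0.45, 0.15, -0.6, 0, -1]],
])

```text
clock: 16.0
tool_pos: [0.5451, -0.0753, 0.1618]
orientation: [-179.9, 0.0, -93.1]
force: [1.0, -0.1, -2.2]
opening: 0.0334
gripper_force: 30.0
```

Call:
carry_out([
  [[0.24, 0.09, 0, 0.015, -1], [0.48, 0.18, 0, 0.03, -1], [0.72, 0.28, 0, 0.03, -1], [0.9, 0.36, 0, 0.03, -1], [0.9875, 0.38, 0, 0.03, -1]],
])

```text
clock: 16.5
tool_pos: [0.4585, -0.2687, 0.1605]
orientation: [180.0, -0.0, -104.0]
force: [0.4, -0.0, -1.2]
opening: 0.0338
gripper_force: 30.0
```

```bash
python3 - <<'E'
from h import *
obs();s=shot("wrist","w6");np.savez("w6.npz",**{k:s[k] for k in("camera_matrix","R","t")})
o=ctrl.get_obs();zb=o["tool_pos"][2]
print(rects(s,"block_tray",.016),rects(s,"block",zb+.0153),pts(s,"block",zb))
s=ctrl.snapshot("side");print(pts(s,"divider",.042)); s=ctrl.snapshot("scene");print(pts(s,"divider",.042))
E
```

```text
{'clock': 16.5, 'tool_pos': [0.4585, -0.2687, 0.1605], 'orientation': [179.9711, -0.001, -103.9673], 'joint_pos': [-9.214, 10.2346, -22.7322, -0.0017, -57.0621, -4.7525], 'force': [0.3875, -0.0447, -1.1785], 'opening': 0.0338, 'gripper_force': 29.9848}
[([300.9, -237.1], 149, 63, 76.2, 0.75), ([451.7, -299.2], 56, 38, 166.0, 0.55)] [([454.1, -290.0], 51, 35, 76.0, 0.57)] [([0.4661, -0.2446, 0.1605], 0.68)]
[([0.4092, 0.5932, 0.042], 0.89), ([0.6058, 0.2564, 0.042], 0.76), ([0.2308, 0.2599, 0.042], 0.65)]
[([0.5857, 0.2744, 0.042], 0.63), ([0.2724, 0.2214, 0.042], 0.62), ([0.3942, 0.6229, 0.042], 0.55), ([0.594, -0.4293, 0.042], 0.44)]
```

View pics/w6.png

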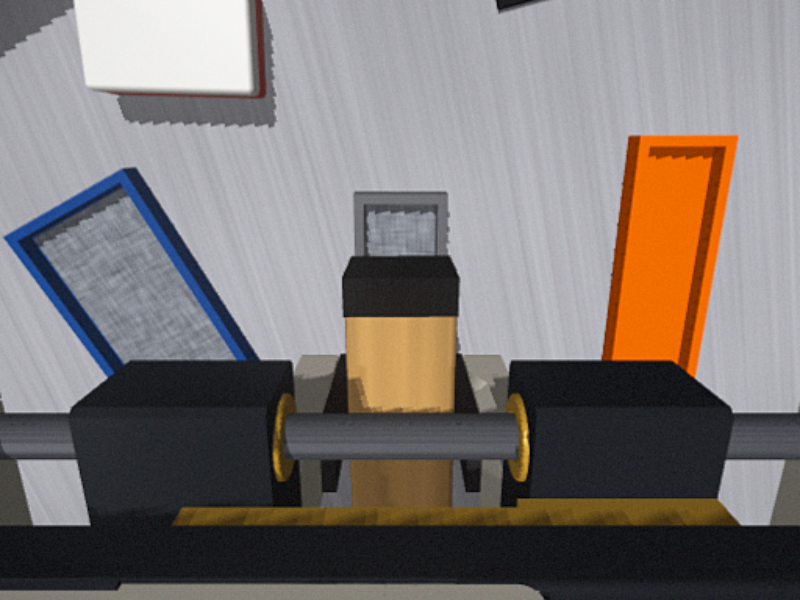

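The grey tray's near end, at (355–447,192), lines up under the block, which has not slipped in the grip. I'll check the offset in numbers.

```bash
python3 - <<'E'
from h import *
obs();s=dict(np.load("w6.npz"))
a,b=[onz(s,np.array(p)/1.5625,.016) for p in((355,192),(447,192))]
t=np.radians(76.2);u=np.array([np.cos(t),np.sin(t)]);m=(a+b)[:2]/2
print(np.linalg.norm(a-b),m,"tray centre",m+.078*u)
z=.1605+.0153;e=[onz(s,np.array(p)/1.5625,z) for p in((350,257),(451,257))];m=(e[0]+e[1])[:2]/2
print("block rear?",e,np.linalg.norm(e[0]-e[1]),"centre",m+.065*u)
E
```

```text
{'clock': 16.9, 'tool_pos': [0.4609, -0.2658, 0.1605], 'orientation': [-179.9996, 0.0039, -103.7663], 'joint_pos': [-8.8429, 10.2749, -22.6798, -0.0046, -57.0446, -4.921], 'force': [-0.1637, -0.0058, -0.4109], 'opening': 0.0341, 'gripper_force': 29.9848}
0.05401283655975148 [ 0.44687322 -0.31789239] tray centre [ 0.46547883 -0.24214391]
block rear? [array([ 0.46233321, -0.31745198,  0.1758    ]), array([ 0.43422872, -0.31045449,  0.1758    ])] 0.02896252256939532 centre [ 0.46378564 -0.25082951]
```

Call:
carry_out([
  [[0, 0, 0.25, 0, -1], [0, 0, 0.5, 0, -1], [0, 0, 0.6, 0, -1], [0, 0, 0.67, 0, -1], [0, 0, 0.7, 0, -1]],
])

```text
clock: 17.4
tool_pos: [0.46, -0.2658, 0.019]
orientation: [179.8, -0.0, -103.8]
force: [-0.2, -0.3, 0.0]
opening: 0.0337
gripper_force: 30.0
```

Call:
carry_out([
  [[0, 0, 0, 0, -1], [0, 0, 0, 0, -1], [0, 0, 0, 0, -0.1], [0, 0, 0, 0, -0.1], [0, 0, 0, 0, -0.1]],
])

```text
clock: 17.9
tool_pos: [0.4608, -0.2668, 0.0212]
orientation: [-179.9, 0.0, -103.9]
force: [0.2, 0.7, 0.1]
opening: 0.0391
gripper_force: 0.0
```

Call:
carry_out([
  [[0, 0, -0.1, 0, -0.1], [0, 0, -0.25, 0, -0.1], [0, 0, -0.5, 0, 1], [0, 0, -0.75, 0, 1], [0, 0, -0.75, 0, 1]],
])

```text
clock: 18.4
tool_pos: [0.4643, -0.2682, 0.1783]
orientation: [-179.3, -0.1, -103.8]
force: [0.9, -0.1, -0.6]
opening: 0.058
gripper_force: 0.0
```

Call:
carry_out([
  [[-0.25, 0, 0, 0, 1], [-0.5, 0, 0, 0, 1], [-0.75, 0, 0, 0, 1], [-0.91, -0.006, 0, 0, 1], [-0.91, -0.006, 0, 0, 1]],
])

```text
clock: 18.9
tool_pos: [0.5063, -0.0872, 0.1711]
orientation: [-179.9, 0.0, -103.6]
force: [-0.4, 0.2, 0.1]
opening: 0.0878
gripper_force: 0.0
```

```bash
python3 - <<'E'
from h import *
obs();s=ctrl.snapshot("wrist")
print(rects(s,"block",.034),rects(s,"block_tray",.016),rects(s,"plate_tray",.016))
E
```

```text
{'clock': 18.9, 'tool_pos': [0.5063, -0.0872, 0.1711], 'orientation': [-179.9154, 0.0463, -103.637], 'joint_pos': [12.1424, 7.9082, -24.0723, -0.0057, -57.9231, -25.7764], 'force': [-0.3701, 0.1978, 0.1129], 'opening': 0.0878, 'gripper_force': 0.0}
[([476.6, -204.8], 56, 33, 77.4, 0.83)] [([315.8, -176.9], 64, 42, 166.3, 0.91), ([476.6, -200.1], 73, 57, 76.3, 0.58)] [([616.8, -254.4], 91, 83, 13.3, 0.74)]
```

Call:
carry_out([
  [[-0.25, 0, 0, 0, 1], [-0.5, 0, 0, 0, 1], [-0.75, 0, 0, 0, 1], [-0.91, -0.006, 0, 0, 1], [-0.91, -0.006, 0, 0, 1]],
])

```text
clock: 19.6
tool_pos: [0.5511, 0.0882, 0.1704]
orientation: [-180.0, 0.0, -103.8]
force: [-0.5, -1.2, -0.2]
opening: 0.0877
gripper_force: 0.0
```

Call:
carry_out([
  [[-0.25, 0, 0, 0, 1], [-0.5, 0, 0, -0.015, 1], [-0.75, 0, 0, -0.03, 1], [-0.91, -0.006, 0, -0.03, 1], [-0.91, -0.006, 0, -0.03, 1]],
])

```text
clock: 20.1
tool_pos: [0.5958, 0.2645, 0.1696]
orientation: [180.0, -0.0, -93.0]
force: [-0.5, -0.3, -0.1]
opening: 0.0878
gripper_force: 0.0
```

```bash
python3 - <<'E'
from h import *
ctrl.snapshot("wrist");ctrl.snapshot("wrist");obs();s=shot("wrist","w7");np.savez("w7.npz",**{k:s[k] for k in("camera_matrix","R","t")})
for k,z in dict(rack=0,slot=.012,clamp=.072,divider=.042).items(): print(k,pts(s,k,z))
E
```

```text
{'clock': 20.2, 'tool_pos': [0.5946, 0.2616, 0.1698], 'orientation': [179.9301, -0.0552, -93.0974], 'joint_pos': [40.91, 20.464, -7.1097, -0.01, -62.5149, -44.0028], 'force': [0.8805, -0.4819, 0.2769], 'opening': 0.0877, 'gripper_force': 0.0}
rack [([0.5922, 0.2334, 0.0], 0.84), ([0.3939, 0.1697, 0.0], 0.37)]
slot [([0.5961, 0.2611, 0.012], 0.84)]
clamp []
divider [([0.5936, 0.2632, 0.042], 0.86)]
```

View pics/w7.png

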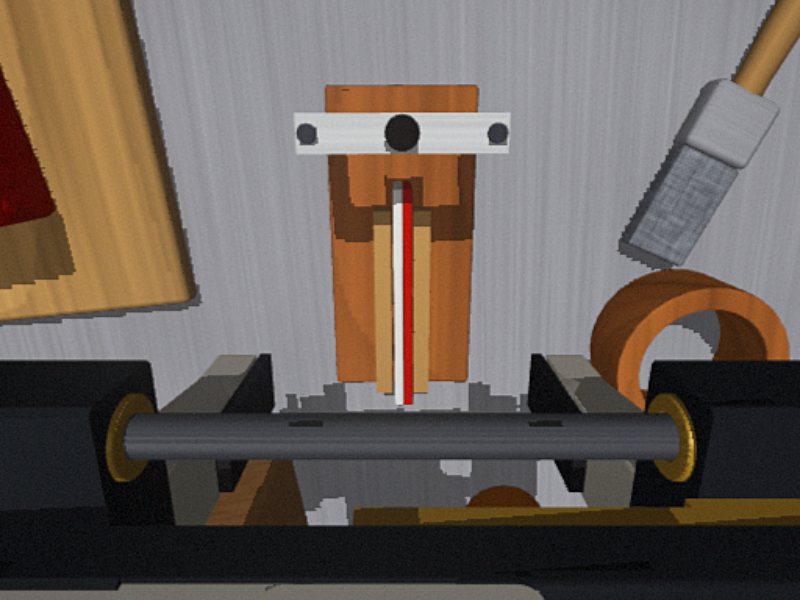

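The divider stands upright in the slot, centre about (593.6, 263.2), clear of the shoe and aligned with the tool. I'll go down and grip it.

Call:
carry_out([
  [[0, 0, 0.25, 0, 1], [0, 0, 0.45, 0, 1], [0, 0, 0.58, 0, 1], [0, 0, 0.63, 0, 1], [0, 0, 0.63, 0, 1]],
])

```text
clock: 20.95
tool_pos: [0.5942, 0.2616, 0.0437]
orientation: [179.9, -0.1, -93.1]
force: [-0.9, -0.0, 0.1]
opening: 0.087
gripper_force: 0.0
```

Call:
carry_out([
  [[0, 0, 0, 0, -1], [0, 0, 0, 0, -1], [0, 0, 0, 0, -1], [0, 0, 0, 0, -1], [0, 0, 0, 0, -1]],
])

```text
clock: 21.45
tool_pos: [0.5948, 0.2628, 0.0452]
orientation: [-180.0, 0.0, -93.0]
force: [0.3, 0.1, -0.1]
opening: 0.0531
gripper_force: 0.0
```

Call:
carry_out([
  [[0, 0, 0, 0, -1], [0, 0, 0, 0, -1], [0, 0, 0, 0, -1], [0, 0, 0, 0, -1], [0, 0, 0, 0, -1]],
])

```text
clock: 21.95
tool_pos: [0.5946, 0.2626, 0.0445]
orientation: [180.0, -0.0, -93.0]
force: [-0.9, 0.6, -0.1]
opening: 0.0132
gripper_force: 0.0
```

Call:
carry_out([
  [[0, 0, 0, 0, -1], [0, 0, 0, 0, -1]],
])

```text
clock: 22.15
tool_pos: [0.5945, 0.2626, 0.0444]
orientation: [180.0, -0.0, -93.1]
force: [-0.4, -0.2, -0.8]
opening: 0.0097
gripper_force: 30.0
```

Call:
carry_out([
  [[0, 0, -0.1, 0, -1], [0, 0, -0.3, 0, -1], [0, 0, -0.5, 0, -1], [0, 0, -0.7, 0, -1], [0, 0, -0.7, 0, -1]],
])

```text
clock: 22.65
tool_pos: [0.5975, 0.2642, 0.1914]
orientation: [-179.5, 0.3, -93.0]
force: [0.3, -0.3, -0.8]
opening: 0.0101
gripper_force: 30.0
```

Call:
carry_out([
  [[0.2, -0.01, 0, 0, -1], [0.4, -0.02, 0, 0, -1], [0.6, -0.03, 0, 0, -1], [0.8, -0.04, 0, 0, -1], [0.93, -0.047, 0, 0, -1]],
])

```text
clock: 23.15
tool_pos: [0.5934, 0.074, 0.1842]
orientation: [180.0, -0.0, -93.1]
force: [0.8, -0.0, -1.7]
opening: 0.0097
gripper_force: 30.0
```

Call:
carry_out([
  [[0.2, -0.01, 0, -0.015, -1], [0.4, -0.02, 0, -0.03, -1], [0.6, -0.03, 0, -0.0447, -1], [0.8, -0.04, 0, -0.0447, -1], [0.93, -0.047, 0, -0.0447, -1]],
])

```text
clock: 23.65
tool_pos: [0.593, -0.1122, 0.1841]
orientation: [180.0, 0.0, -77.0]
force: [1.2, -0.2, -0.8]
opening: 0.0099
gripper_force: 30.0
```

```bash
python3 - <<'E'
from h import *
for i in range(3): ctrl.snapshot("wrist")
obs();s=shot("wrist","w8");np.savez("w8.npz",**{k:s[k] for k in("camera_matrix","R","t")})
print(rects(s,"plate_tray",.016),pts(s,"plate_tray",0),rects(s,"block",.034),rects(s,"block_tray",.016))
E
```

```text
{'clock': 23.8, 'tool_pos': [0.5931, -0.1115, 0.1839], 'orientation': [179.9543, 0.0116, -77.1142], 'joint_pos': [7.8803, 15.6542, -12.126, -0.0085, -62.2664, 5.0095], 'force': [0.5095, -0.6612, -1.0389], 'opening': 0.0099, 'gripper_force': 29.9992}
[([615.8, -241.1], 88, 51, 12.9, 0.64)] [] [([473.1, -243.3], 133, 45, 76.4, 0.7)] [([468.7, -241.5], 157, 62, 75.9, 0.8), ([348.6, -173.8], 36, 17, 115.5, 0.76)]
```

View pics/w8.png

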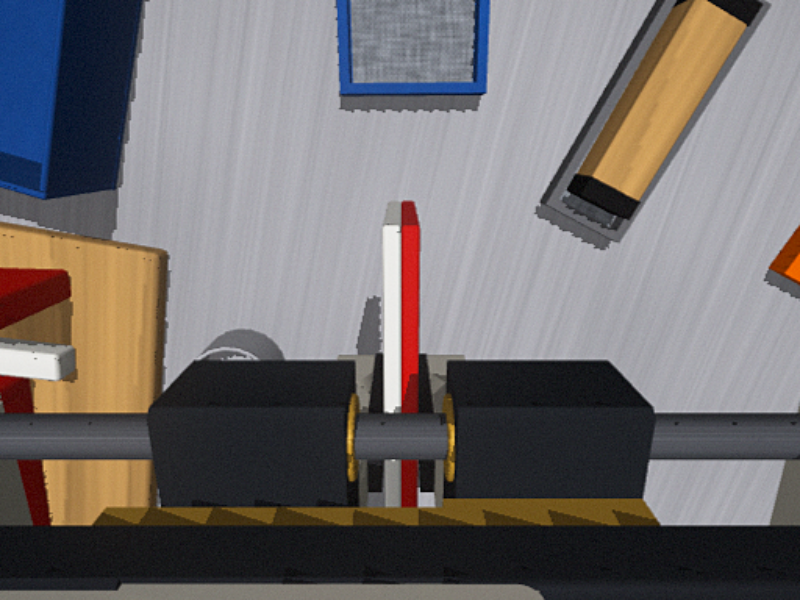

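The block lies in the grey tray. The divider is held vertical with white to the left (+x) and red to the right, and the blue tray's end is at (340–487,94). I'll use that end to check the tray position.

```bash
python3 - <<'E'
from h import *
s=dict(np.load("w8.npz"))
a,b=[onz(s,np.array(p)/1.5625,.016)[:2] for p in((340.5,94),(486.5,94))]
c=[onz(s,np.array(p)/1.5625,.016)[:2] for p in((337,5),(488,5))]
t=np.radians(103.1);u=np.array([np.cos(t),np.sin(t)])
print(np.linalg.norm(a-b),(a+b)/2,"centre",(a+b)/2-.073*u,(sum(c)/2), "yaw",np.degrees(np.arctan2(*((a+b)/2-sum(c)/2)[::-1])))
# divider near top corner and yaw
e=[onz(s,np.array(p)/1.5625,.184+.0276)[:2] for p in((401,225),(401,350))];print(e,np.degrees(np.arctan2(*(e[1]-e[0])[::-1])))
E
```

```text
0.08761268431810071 [ 0.60974568 -0.21717548] centre [ 0.62629122 -0.28827572] [ 0.62125565 -0.26337988] yaw 103.98823679339687
[array([ 0.60663331, -0.16783285]), array([ 0.59890009, -0.13405329])] 102.89464431547319
```

Call:
carry_out([
  [[0.22, 0.05, 0, 0, -1], [0.44, 0.1, 0, 0, -1], [0.66, 0.15, 0, 0, -1], [0.8, 0.19, 0, 0, -1], [0.914, 0.197, 0, 0, -1]],
])

```text
clock: 24.55
tool_pos: [0.5962, -0.2979, 0.1844]
orientation: [180.0, 0.0, -77.0]
force: [0.1, 0.9, -0.8]
opening: 0.0096
gripper_force: 30.0
```

Call:
carry_out([
  [[0, 0, 0.1, 0, -1], [0, 0, 0.3, 0, -1], [0, 0, 0.5, 0, -1], [0, 0, 0.6, 0, -1], [0, 0, 0.6, 0, -1]],
])

```text
clock: 25.05
tool_pos: [0.5945, -0.2953, 0.0608]
orientation: [179.7, 0.2, -76.9]
force: [-1.2, -0.5, -1.0]
opening: 0.0097
gripper_force: 30.0
```

```bash
python3 - <<'E'
from h import *
for i in range(3): s=ctrl.snapshot("side")
obs();s=shot("wrist","w9")
E
```

```text
{'clock': 25.2, 'tool_pos': [0.5978, -0.2967, 0.0661], 'orientation': [-179.9101, -0.0723, -76.8818], 'joint_pos': [-9.6748, 27.3171, -11.2974, 0.0408, -51.2747, 22.7676], 'force': [-0.0056, -0.6135, 0.2378], 'opening': 0.0096, 'gripper_force': 29.9992}
```

View pics/w9.png

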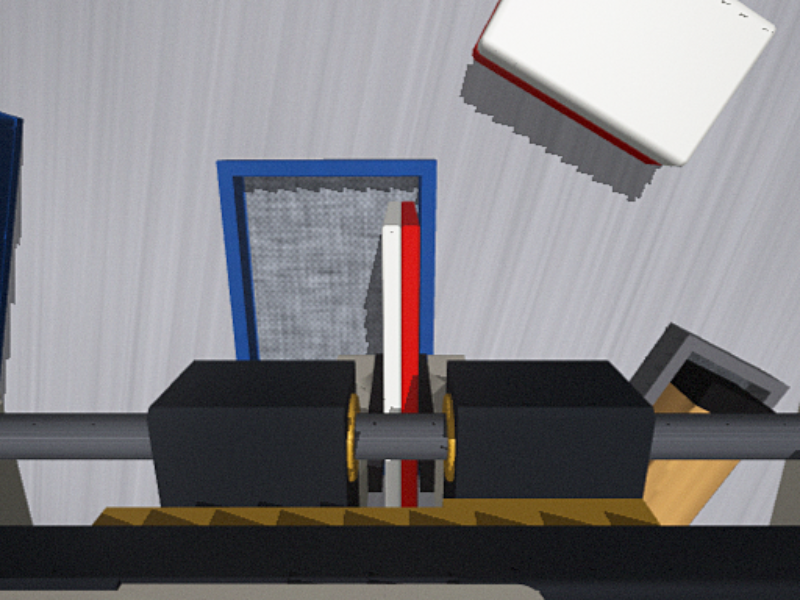

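I've now viewed 12 pictures, which is over the limit of 10, so I'll rely on numbers only from here. This view shows the divider inside the blue tray's right wall (outer corners at (218,160) and (437,160)). I'll compute the lateral margin.

```bash
python3 - <<'E'
from h import *
s=ctrl.snapshot("wrist");obs()
t=np.radians(103.1);u=np.array([np.cos(t),np.sin(t)]);w=np.array([.974,.2267])
a,b=[onz(s,np.array(p)/1.5625,.016)[:2] for p in((218,160),(437,160))]
m=(a+b)/2;c=m+.073*u;print("width",np.linalg.norm(a-b),"centre",c)
z=ctrl.get_obs()["tool_pos"][2]
T=ctrl.get_obs()["tool_pos"][:2]
# divider end: near end lower/top corners at row 202 (bottom) and 225 (top)
for p,zz in(((401,202),z-.0324),((401,225),z+.0276)):
    q=onz(s,np.array(p)/1.5625,zz)[:2];print("div end centre-line rel tray (u,w) mm",(q-c)@u*1e3,(q-c)@w*1e3)
print("TCP rel",(T-c)@u*1e3,(T-c)@w*1e3)
E
```

```text
{'clock': 25.3, 'tool_pos': [0.5979, -0.2969, 0.0666], 'orientation': [-179.8369, -0.0909, -76.9083], 'joint_pos': [-9.6969, 27.2607, -11.2969, 0.0265, -51.2568, 22.7721], 'force': [0.0208, 0.6303, -0.5567], 'opening': 0.0099, 'gripper_force': 29.9992}
width 0.0871138510915306 centre [ 0.62684233 -0.28898559]
div end centre-line rel tray (u,w) mm -58.42699910603443 -29.2714287648376
div end centre-line rel tray (u,w) mm -58.964265875085395 -29.323142085638327
TCP rel -1.1342362062599904 -29.980900511008954
```

Call:
carry_out([
  [[0, 0, 0.05, 0, -1], [0, 0, 0.1, 0, -1], [0, 0, 0.13, 0, -1], [0, 0, 0.13, 0, -1], [0, 0, 0.13, 0, -1]],
])

```text
clock: 25.8
tool_pos: [0.5963, -0.2969, 0.0382]
orientation: [180.0, 0.0, -77.0]
force: [0.0, 0.0, -0.6]
opening: 0.0097
gripper_force: 30.0
```

Call:
carry_out([
  [[0, 0, 0, 0, -1], [0, 0, 0, 0, -1], [0, 0, 0, 0, -1]],
])

```text
clock: 26.1
tool_pos: [0.5965, -0.2969, 0.0388]
orientation: [-180.0, -0.0, -77.0]
force: [-1.1, 0.2, -0.8]
opening: 0.0101
gripper_force: 30.0
```

Call:
carry_out([
  [[0, 0, 0.005, 0, -1], [0, 0, 0.01, 0, -1], [0, 0, 0.01, 0, -1], [0, 0, 0.01, 0, -1]],
])

```text
clock: 26.5
tool_pos: [0.5964, -0.2968, 0.0365]
orientation: [180.0, 0.0, -77.0]
force: [-0.1, 0.1, -0.4]
opening: 0.01
gripper_force: 30.0
```

Call:
carry_out([
  [[0, 0, 0, 0, -0.7], [0, 0, 0, 0, -0.5], [0, 0, 0, 0, 0], [0, 0, 0, 0, 1], [0, 0, 0, 0, 1]],
])

```text
clock: 27.0
tool_pos: [0.5965, -0.2969, 0.0366]
orientation: [-180.0, -0.0, -77.0]
force: [0.1, -0.1, -0.2]
opening: 0.0396
gripper_force: 0.0
```

Call:
carry_out([
  [[0, 0, 0, 0, 1], [0, 0, 0, 0, 1], [0, 0, 0, 0, 1], [0, 0, 0, 0, 1], [0, 0, 0, 0, 1]],
])

```text
clock: 27.5
tool_pos: [0.5964, -0.2968, 0.0366]
orientation: [180.0, 0.0, -77.0]
force: [0.6, -0.1, -0.5]
opening: 0.0797
gripper_force: 0.0
```

Call:
carry_out([
  [[0, 0, 0, 0, 1], [0, 0, 0, 0, 1]],
])

```text
clock: 27.7
tool_pos: [0.5964, -0.2969, 0.0366]
orientation: [180.0, 0.0, -77.0]
force: [0.0, 0.5, 0.2]
opening: 0.087
gripper_force: 0.0
```

```bash
cat > d.py <<'E'
from h import *
obs();s=ctrl.snapshot("wrist")
t=np.radians(103.1);u=np.array([np.cos(t),np.sin(t)]);w=np.array([.974,.2267]);c=np.array([.6268,-.289])
hsv=cv2.cvtColor(s["color"],cv2.COLOR_RGB2HSV);H,S,V=cv2.split(hsv)
red=(((H<8)|(H>172))&(S>140)&(V>60)).astype(np.uint8)
n,l,st,ce=cv2.connectedComponentsWithStats(red)
for i in range(1,n):
    if st[i,4]>60:
        k=cv2.findContours((l==i).astype(np.uint8),0,1)[0][0][:,0]
        P=np.array([onz(s,p,.014)[:2]-c for p in k])*1e3
        print("red",st[i],"u",np.round([(P@u).min(),(P@u).max()],1),"w",np.round([(P@w).min(),(P@w).max()],1))
print(rects(s,"divider",.014))
E
python3 d.py
```

```text
{'clock': 27.7, 'tool_pos': [0.5964, -0.2969, 0.0366], 'orientation': [179.9979, 0.0017, -76.9577], 'joint_pos': [-9.7294, 29.1444, -12.7595, -0.001, -48.0987, 22.7724], 'force': [0.0073, 0.4875, 0.2062], 'opening': 0.087, 'gripper_force': 0.0}
red [307  14 140  93 996] u [-116.1  -71.4] w [-132.9  -56.2]
red [ 257  129   12  136 1501] u [-59.3  23.9] w [-37.3 -31. ]
red [257 294  10  31 307] u [45.5 68.4] w [-36.9 -31. ]
[([600.7, -313.9], 83, 15, 103.8, 0.79)]
```

The divider stands free: its red strip is unchanged at w ≈ -37…-31. Before tipping it I'll check that the shift keeps clear of the deep blue bin.

```bash
python3 - <<'E'
from h import *
s=ctrl.snapshot("scene")
u=np.array([np.cos(np.radians(103.1)),np.sin(np.radians(103.1))]);w=np.array([.974,.2267]);c=np.array([.6268,-.289])
for p in((253,462),(393,424)):
  for z in(.06,.09,.12):
    q=onz(s,np.array(p)/1.5625,z)[:2];print(p,z,np.round(q,3),"u,w",np.round([(q-c)@u,(q-c)@w],3))
b=onz(s,np.array((275,527))/1.5625,0);print("bottom near corner",b)
s=ctrl.snapshot("wrist");H,S,V=cv2.split(cv2.cvtColor(s["color"],cv2.COLOR_RGB2HSV))
m=((H>105)&(H<125)&(S>120)).astype(np.uint8)
n,l,st,_=cv2.connectedComponentsWithStats(m);print([x.tolist() for x in st[1:] if x[4]>80])
E
```

```text
(253, 462) 0.06 [ 0.769 -0.341] u,w [-0.082  0.126]
(253, 462) 0.09 [ 0.798 -0.348] u,w [-0.096  0.154]
(253, 462) 0.12 [ 0.828 -0.355] u,w [-0.11   0.181]
(393, 424) 0.06 [ 0.801 -0.103] u,w [0.141 0.212]
(393, 424) 0.09 [ 0.83  -0.119] u,w [0.12  0.236]
(393, 424) 0.12 [ 0.858 -0.134] u,w [0.098 0.261]
bottom near corner [ 0.8571124  -0.34342306  0.        ]
[[116, 103, 164, 161, 5625], [267, 294, 10, 31, 272], [142, 302, 104, 30, 1879]]
```

The bin is at w > 126 mm and the gripper reaches about 122 mm at most, above bin height, so it clears. I'll raise the tips and push the board over from the red side.

Call:
carry_out([
  [[0, 0, -0.09, 0, 1], [0, 0, -0.09, 0, 1], [0, -0.08, -0.09, 0, 1], [0, -0.16, -0.09, 0, 1], [0, -0.18, -0.09, 0, 1]],
])

```text
clock: 28.4
tool_pos: [0.6328, -0.2884, 0.0542]
orientation: [-180.0, -0.0, -76.9]
force: [-0.2, 0.7, 0.9]
opening: 0.0879
gripper_force: 0.0
```

Call:
carry_out([
  [[0, -0.02, 0, 0, 1], [0, -0.035, 0, 0, 1], [0, -0.05, 0, 0, 1], [0, -0.065, 0, 0, 1], [0, -0.08, 0, 0, 1]],
])

```text
clock: 28.9
tool_pos: [0.6472, -0.2852, 0.0546]
orientation: [-180.0, -0.0, -77.0]
force: [-0.0, -0.1, 1.1]
opening: 0.088
gripper_force: 0.0
```

```bash
python3 d.py
```

```text
{'clock': 28.9, 'tool_pos': [0.6472, -0.2852, 0.0546], 'orientation': [-179.996, -0.0013, -76.9616], 'joint_pos': [-8.0425, 31.2065, -6.0508, -0.0003, -52.7384, 21.0811], 'force': [-0.0179, -0.0782, 1.0542], 'opening': 0.088, 'gripper_force': 0.0}
red [ 390    0  122  106 1382] u [-126.8  -71.3] w [-129.6  -53.2]
red [ 310  126   37  139 3599] u [-59.2  34.1] w [-32.9 -15.2]
red [307 294  26  31 593] u [57.9 83.2] w [-32. -15.]
[([609.8, -306.1], 93, 26, 103.5, 0.93), ([631.5, -308.6], 108, 90, 103.1, 0.61)]
```

Call:
carry_out([
  [[0, -0.02, 0, 0, 1], [0, -0.04, 0, 0, 1], [0, -0.06, 0, 0, 1], [0, -0.06, 0, 0, 1], [0, -0.06, 0, 0, 1]],
])

```text
clock: 29.5
tool_pos: [0.6588, -0.2823, 0.0544]
orientation: [180.0, 0.0, -76.9]
force: [0.6, 0.1, 0.1]
opening: 0.0872
gripper_force: 0.0
```

```bash
python3 d.py
```

```text
{'clock': 29.5, 'tool_pos': [0.6588, -0.2823, 0.0544], 'orientation': [179.9896, 0.0054, -76.9486], 'joint_pos': [-7.6755, 31.9869, -4.6418, -0.0018, -53.3829, 20.728], 'force': [0.6441, 0.0651, 0.0725], 'opening': 0.0872, 'gripper_force': 0.0}
red [ 411    0  101   98 1354] u [-126.6  -75.8] w [-116.4  -52.7]
red [  253   127    98   138 12672] u [-58.5  34.2] w [-23.8  35.7]
red [254 294  84   3 251] u [57.8 59.5] w [-23.6  35.1]
[([635.4, -300.1], 93, 60, 103.7, 0.69)]
```

The red face is up, with a footprint of u -58.5…59.5, w -23.8…35.7 mm: full size, inside the walls and about 6 mm off centre. I'll lift away and check everything from above.

Call:
carry_out([
  [[0, 0, -0.25, 0, 1], [0, 0, -0.5, 0, 1], [-0.2, 0.1, -0.7, 0, 1], [-0.45, 0.2, -0.8, 0, 1], [-0.6, 0.3, -0.8, 0, 1]],
])

```text
clock: 30.1
tool_pos: [0.575, -0.1798, 0.2169]
orientation: [-179.8, -0.1, -77.0]
force: [1.0, 1.5, 0.6]
opening: 0.0876
gripper_force: 0.0
```

Call:
carry_out([
  [[0, 0, 0, 0, 1], [0, 0, 0, 0, 1], [0, 0, 0, 0, 1]],
])

```text
clock: 30.4
tool_pos: [0.5747, -0.1805, 0.2144]
orientation: [-180.0, -0.0, -77.0]
force: [0.7, -0.1, -0.1]
opening: 0.0879
gripper_force: 0.0
```

```bash
python3 d.py; python3 - <<'E'
from h import *
s=ctrl.snapshot("wrist")
print("block",rects(s,"block",.034),"tray",rects(s,"block_tray",.016),"ptray",rects(s,"plate_tray",.016))
H,S,V=cv2.split(cv2.cvtColor(s["color"],cv2.COLOR_RGB2HSV));c=np.array([.6268,-.289])
m=(((H<8)|(H>172))&(S>140)&(V>60)).astype(np.uint8);n,l,st,_=cv2.connectedComponentsWithStats(m)
p=proj(s,(.632,-.288,.014)).astype(int);i=l[p[1],p[0]]
k=cv2.findContours((l==i).astype(np.uint8),0,1)[0][0][:,0]
print(p,i,cv2.minAreaRect((np.array([onz(s,q,.014)[:2] for q in k])*1e3).astype(np.float32)))
b=((H>105)&(H<125)&(S>120)).astype(np.uint8);n,l,st,_=cv2.connectedComponentsWithStats(b)
j=[x for x in range(1,n) if st[x,4]>300]
for x in j:
    k=cv2.findContours((l==x).astype(np.uint8),0,1)[0][0][:,0]
    print("blue",cv2.minAreaRect((np.array([onz(s,q,.016)[:2] for q in k])*1e3).astype(np.float32)))
E
```

```text
{'clock': 30.4, 'tool_pos': [0.5747, -0.1805, 0.2144], 'orientation': [-179.9828, -0.0102, -76.9535], 'joint_pos': [1.1327, 14.2258, -9.9042, 0.0071, -65.8511, 11.9109], 'force': [0.7071, -0.1195, -0.1287], 'opening': 0.0879, 'gripper_force': 0.0}
red [ 195    0   61  114 6625] u [-47.5  60.9] w [-24.2  35.4]
red [  0 218  43  13 504] u [181.9 197.4] w [230.5 281.9]
[([630.2, -281.3], 108, 60, 103.0, 0.98)]
block [([471.9, -244.7], 130, 44, 76.4, 0.68)] tray [([306.8, -223.9], 134, 70, 75.6, 0.77), ([468.7, -242.0], 156, 60, 75.9, 0.69)] ptray [([624.0, -276.3], 120, 88, 103.0, 0.97)]
[225  52] 1 ((630.7094116210938, -281.4554443359375), (59.66890335083008, 108.26925659179688), 13.190648078918457)
blue ((811.5687866210938, -199.26536560058594), (86.83241271972656, 209.93321228027344), 0.29228439927101135)
blue ((624.4736328125, -276.774658203125), (87.57071685791016, 119.07356262207031), 12.984604835510254)
```

Both are in place. The divider is 5 mm off centre, aligned with the tray and full size in view; the block is within about 4 mm of the grey tray's centre and aligned. The arm is clear, so I'm handing in.

```bash
python3 -c "
from plant import ctrl
print(ctrl.close_job())"
```

```text
the job is handed in; nothing more can be done
None
```

I handed the job in at about 30 s: my last measurements show the divider flat, red face up, in the blue tray and the block in the grey tray, but no verdict came back, I did not re-measure the bystanders, and I viewed 12 pictures against the limit of 10.

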